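# Clamp the phone stand on the bunk-side crate with the ratchet lever

### The arm

A 6-joint arm with a two-finger parallel gripper is mounted at the origin on the work surface. World frame = base frame: x ahead of the robot, y to its left, z up, the work surface at z = 0. Lengths are in m, angles in rad, forces in N, time in s.
With the tool pointing down it reaches from about 0.35 to 0.775 m from the base axis. Payload 5.5 kg.
Tool frame: the origin (TCP) lies at the very end of the fingers, on their centre line; the grasp point (between the pads) lies 19 mm behind it; z points along the fingers, y is the line along which they close (so a half turn about z gives the same grasp; the last joint's range is limited). The gripper opens to 85 mm and grips with 20 to 120 N. Pads are 22 mm wide; open, the fingers measure 114 mm over their backs; the gripper's body (76 mm by 85 mm) begins 54 mm behind the grasp point. The pads swing forward as they close: fully open they stand 13 mm farther back than shut.
Start: joints at [-1.49, 0.313, 0.046, 1.304, 0, 1.431], TCP at [0.126, -0.561, 0.231] pointing down, gripper open.
Joint ranges: [-2.76, 2.76], [-0.86, 1.69], [-1.03, 1.26], [-2.2, 2.34], [-1.47, 1.5], [-3.14, 3.14]. Speed limits (rad/s): [2.57, 2.57, 3.14, 3.14, 3.14, 3.14].

### API

Orientations are given as a unit quaternion [w, x, y, z].
In Python, from workcell import env gives the robot as it stands. The module is installed in compiled form; this text tells all that it offers.
- The arm moves only by the tool jog_arm, never from a script. Its arguments are lists of equal length, an entry for each row: "gripper": the opening, from 0 (shut) to 1 (fully open); "offset": the shift along the world's x, y, z in cm, a list of three; "twist": the turn about the world's z in degrees. In form: {"gripper": [gripper, ...], "offset": [[dx, dy, dz], ...], "twist": [twist, ...]}. A call has exactly 8 rows; each row is the pose to reach, as a shift and turn from the pose commanded when the call began; what a row does not reach only later rows make up. A row lasts 1/8 s, in which the tool goes at most 62.5 mm and 10.7 degrees, less where a joint would pass 70% of its speed; a pose out of reach is approached as far as the arm can. A call with a gripper value outside its range is refused whole. The fingers move at their own pace and stop on an object; "squeeze" is the grip in N (left out, the last holds). Time passes only in rows, so rows that repeat a pose let the fingers close, or fill a call up. It gives the time, the measured TCP pose, the force, the opening and the grip force at its end, in the units of the state.
- env.get_state(): the state, without advancing time (a new reading comes with each control period).
- env.read_camera(name): name is "scene" or "top"; returns a dict with "image" (420x560x3 uint8, red, green, blue), "z_map" (420x560 float32, m along the optical axis (not along the pixel's ray), 0 where there is no reading), "fovy" (degrees; the focal length in pixels is half the picture's height over the tangent of half this angle, whatever the lens; pixels are square), "cx", "cy" (the principal point, pixels), "cam_to_world" (4x4, takes a point from camera to world coordinates). Camera axes: x right, y up, looking along -z (the intrinsics and any distortion apply to the point x, -y, -z); pixel columns grow to the right and rows downward; lengths in m; the calibration is good to about 2 mm. A picture is of the moment at which its call begins.
- env.hand_in(): hands the job in; it is judged then, once.
The state is a dict: "clock": time; "joint_pos": joint angles; "qvel": joint speeds; "tau": joint torques, N m; "tcp_pos": TCP position; "orientation": TCP orientation; "wrist_force": force on the tool from outside, world axes, zero at the start; "ft_torque": the same for the moment, N m; "finger_gap": finger opening in m; "grip_force": force on a finger pad.
Only numpy, scipy, OpenCV 4.12 (cv2) and the standard library are available. Lean on these libraries where they do the work, as an engineer would, in place of code of your own. Each camera call takes 0.05 s, during which the arm holds its last target. There are 200 camera calls.

### The job

Stand the phone stand upright in the open mouth of the ratchet clamp on the crate, its base on the clamp's plate between the jaw and the end stop. Work the ratchet lever back and forth until the jaw grips the base firmly without crushing it, then swing the lever back to its return stop and let go. Leave the other things on the crate where they are, and move the jaw only with the lever.

Things in the scene. Friction and masses are not known exactly. Their poses are not given: they have to be found in the camera images.
- stand_mid (a point): centre, 50 mm above the underside, of the loose black plastic phone stand, 0.25 kg: base 80 (x) x 60 (y) x 18 mm high; centred on it an upright plate 10 mm thick (x), 44 mm wide (y), top at 100 mm; low lip along the base's -x edge. z up. Best grasped near the plate's top across its 10 mm (along x). The clamp grips the base across its 60 mm (y)
- stand: the same phone stand; origin at the centre of its underside, axes as for stand_mid
- clamp: dark steel ratchet clamp fixed on the crate's flat top; origin on the axis of its ratchet wheel (24 teeth, 68 mm across), at the underside of its 8 mm thick plate, z up. The open mouth is on its +y side, between jaw plate (faces +y) and end stop (faces -y): the stand's centre belongs at x = +35 mm, its base on the plate (8 mm above this origin), its y axis along the clamp's y
- wheel_top (a point): top of the ratchet wheel's axle. A lever stroke with growing lever value turns the wheel; one notch (15 degrees) drives the jaw 2.6 mm in +y. On the return stroke the lever's plunger clicks over the teeth and a second plunger holds the wheel, so when the lever is eased off the jaw falls back to the last notch passed (up to one notch). One full stroke gives 3 to 4 notches
- jaw: moving jaw plate 80 (x) x 8 (y) x 24 mm high, axes as the clamp, origin at its centre, gripping face 4 mm to +y (at first 81 mm from the wheel's axis). When it meets resistance it yields at 4 to 6 N over a free play of 0.5 to 12.5 mm, unknown, then on stiff springs (12 N/mm): some 29 N a notch. 24 to 72 N left on the stand is a firm grip; above 90 N the plastic cracks
- fence: fixed end stop of the clamp, block 80 (x) x 14 (y) x 30 mm high standing on the plate; origin at the bottom centre of the face that looks to the jaw (-y)
- lever_handle (a point): middle of the lever's upright round black handle, 16 mm diameter, from 22 mm below this point (lever arm) to 22 mm above, 66 mm over the clamp's underside; runs on a circle of 90 mm radius about the wheel's axis. Squeeze on the stand is about 9 times the push along this circle (held still; swinging adds up to 1 N of drag): easing off after a peak push of about 7 N leaves a firm grip
- lever (a joint): angle of the ratchet lever in rad, -0.6 (return stop) to +0.6 (end of the working stroke); at 0 the handle lies on the -x side of the wheel's axis; growing values turn it anticlockwise seen from above, which is the working stroke. It stays where it is left, with slight drag
- pill_organiser: loose clear plastic pill organiser with seven flip lids, 150 x 36 x 25 mm, long along x; origin at the centre of its underside. Leave alone
- egg_cup: loose white ceramic egg cup, 48 mm across, 62 mm high; origin at the centre of its underside. Leave alone
- shoehorn: loose short aluminium shoehorn lying flat, 150 mm long (y) x 40 mm wide, 8 mm high; origin at the centre of its underside. Leave alone
Things that resemble listed ones, but are neither listed nor needed, are in the scene too. Of the things that look like the stand, the smallest one is meant.

How it is judged:
By the outcome, as a careful person would: the job done as asked, in the order asked, and still so for the second after the job is handed in, with the robot touching nothing.
It also fails if it takes over 72 s, if anything falls off the work surface, if the arm or the gripper's body presses on something with over 40 N, if the wrist force passes 120 N, or if a joint passes its speed limit or range.

## Working session

There is one attempt and no reset: what is moved stays moved. The work goes in short steps, Python scripts to look and compute and a tool call to move; the robot and the scene stay as the last step left them, time stands still between calls to the robot, and variables do not carry over. Pictures are saved under pics/ and viewed, at most 10 in all, crops included, and the job is handed in when it is done.

Besides the shell and the picture viewer there is one more tool, called after "Call:" by a JSON object that holds its "fn" and its "kwargs", one argument or row to a line. jog_arm: Moves the arm, as the interface text tells. Its arguments: {"type":"object","properties":{"gripper":{"type":"array"},"offset":{"type":"array"},"twist":{"type":"array"},"squeeze":{"type":"number"}},"required":["gripper","offset","twist"]}

```bash
mkdir -p pics
cat > h.py <<'E'
import numpy as np, cv2
from workcell import env
def cap(n):
    c=env.read_camera(n); c['f']=210/np.tan(np.radians(c['fovy'])/2); return c
def pts(c):
    z=c['z_map']; v,u=np.mgrid[:420,:560]
    P=np.stack([(u-c['cx'])/c['f']*z,-(v-c['cy'])/c['f']*z,-z,np.ones_like(z)],-1)
    W=(P@np.array(c['cam_to_world']).T)[...,:3]; W[z==0]=np.nan; return W
E
python3 - <<'E'
from h import *
a=[]
for n in("scene","top"):
    c=cap(n); print(n,{k:c[k] for k in c if k not in("image","z_map")},(c['z_map']==0).mean())
    np.savez(n+'.npz',**c); cv2.imwrite(f'pics/{n}0.png',cv2.resize(c['image'][...,::-1],(784,588)))
print(env.get_state())
E
```

```text
scene {'fovy': 44.30060534623337, 'cx': 285.2356327949758, 'cy': 201.01264686907533, 'cam_to_world': array([[-0.79954211, -0.44318651,  0.40536172,  1.13856691],
       [ 0.60044987, -0.6054054 ,  0.52244068,  0.856904  ],
       [ 0.01386952,  0.66111272,  0.75015839,  1.2464478 ],
       [ 0.        ,  0.        ,  0.        ,  1.        ]]), 'f': np.float64(515.8678959216041)} 0.003937074829931973
top {'fovy': 48.88651622856232, 'cx': 286.9149924588003, 'cy': 202.72916874058072, 'cam_to_world': array([[-6.30286142e-04,  9.93240190e-01, -1.16075524e-01,
         4.10821547e-01],
       [-9.99918657e-01,  8.52715363e-04,  1.27260769e-02,
         1.25864193e-01],
       [ 1.27390304e-02,  1.16074103e-01,  9.93158859e-01,
         1.35319429e+00],
       [ 0.00000000e+00,  0.00000000e+00,  0.00000000e+00,
         1.00000000e+00]]), 'f': np.float64(462.0149123410373)} 0.003966836734693877
{'clock': 0.1, 'joint_pos': array([-1.48959015e+00,  3.13957018e-01,  4.50898331e-02,  1.30360032e+00,
        2.02136642e-07,  1.43119819e+00]), 'qvel': array([-0.00097494, -0.001261  ,  0.0015408 ,  0.00154459,  0.00162842,
       -0.00237047]), 'tau': array([ 3.09839692e-03, -4.81723809e+01,  2.99244887e+01,  1.27367149e-02,
       -7.90216131e-05, -1.82152533e-07]), 'tcp_pos': array([ 0.12588763, -0.5605822 ,  0.23047887]), 'orientation': array([-8.35229581e-04,  9.93911522e-01,  1.10177981e-01,  2.44933874e-05]), 'wrist_force': array([-0.45743768, -0.36231628, -0.74176124]), 'ft_torque': array([ 0.03364055, -0.00927513,  0.01429495]), 'grip_force': 0.0, 'finger_gap': 0.08539139035885526}
```

View pics/scene0.png

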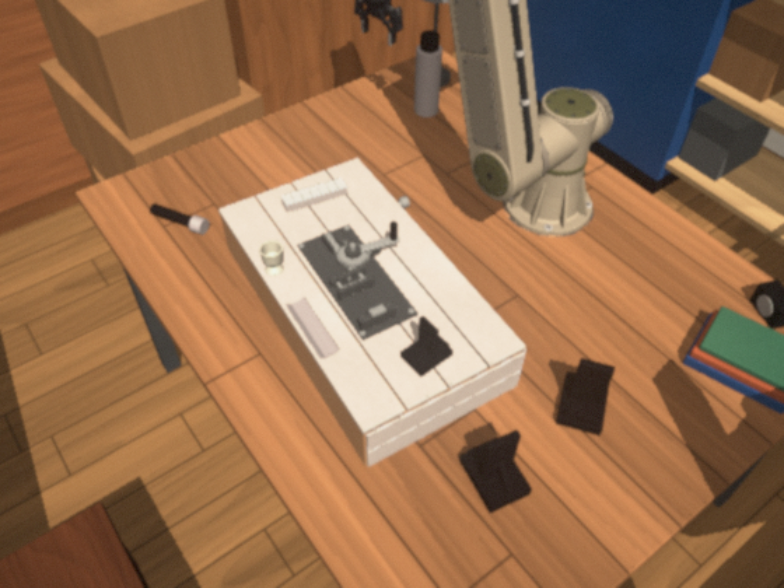

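View pics/top0.png

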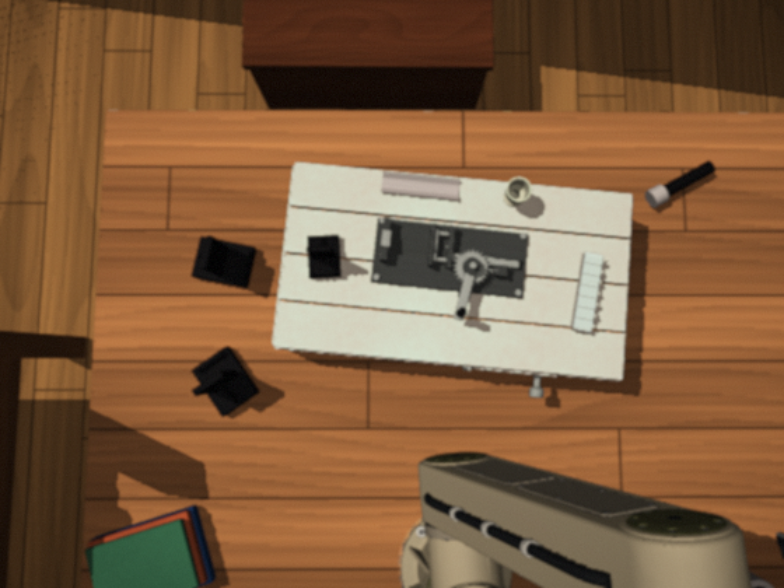

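The scene shows three black stand-like things. In the top view (784 px scale) they are A on the crate at (325,257), B on the table at (225,262), and C on the table at (225,382). The clamp plate spans about (373–528, 217–297), with the wheel at (473,267) and the handle at (461,312). I'll measure the sizes of A, B and C to decide which is smallest, and look at an enlarged crop.

```bash
cat > m.py <<'E'
from h import *
def load(n): 
    c=dict(np.load(n+'.npz')); return c
E
python3 - <<'E'
from m import *
for n in("top","scene"):
    c=load(n); W=pts(c); im=c['image']; mx=im.max(-1); Z=W[...,2]
    cr=(Z>.03)&(mx>150)&(W[...,0]>.3)
    h=np.histogram(Z[cr],bins=np.arange(.03,.2,.002)); zc=np.median(Z[cr]); print(n,'crate z',zc, W[cr].min(0),W[cr].max(0))
    dark=(mx<75)&(np.abs(W[...,0]-.5)<.3)&(W[...,1]<.75)&(W[...,1]>-.3)&(Z>.006)
    k,lab,st,cen=cv2.connectedComponentsWithStats(dark.astype('uint8'))
    for i in range(1,k):
        if st[i,4]<120: continue
        p=W[lab==i]; r=cv2.minAreaRect(p[:,:2].astype('float32'))
        zz=np.percentile(p[:,2],[2,50,98])
        top=p[p[:,2]>zz[2]-.012]
        print(i,st[i],'xy',np.round(r[0],3),np.round(r[1],3),round(r[2],1),'z',zz.round(3),'top',top.mean(0).round(3),np.round(cv2.minAreaRect(top[:,:2].astype('float32')),3) if 0 else '')
c=load('top');s=load('scene')
a=cv2.resize(c['image'][145:305,120:320],(400,320),interpolation=2); b=cv2.resize(c['image'][140:240,255:380],(400,320),interpolation=2)
d=cv2.resize(s['image'][215:375,270:470],(400,280),interpolation=2); e=cv2.resize(s['image'][145:255,205:310],(400,280),interpolation=2)
o=np.vstack([np.hstack([a,b]),np.hstack([d,e])])
cv2.imwrite('pics/crop1.png',np.clip(o[...,::-1].astype(float)*1.6,0,255).astype('uint8'))
E
```

```text
top crate z 0.13012184606937027 [ 0.34283569 -0.44399493  0.03252085] [0.7916895  0.35787038 0.23049655]
3 [ 267  157  109   55 3667] xy [0.602 0.017] [0.289 0.121] 83.9 z [0.133 0.138 0.167] top [0.613 0.037 0.163] 
4 [ 137  169   46   37 1200] xy [0.613 0.478] [0.116 0.085] 78.7 z [0.012 0.029 0.147] top [0.612 0.48  0.144] 
5 [220 169  24  30 652] xy [0.604 0.256] [0.077 0.057] 1.6 z [0.133 0.149 0.232] top [0.605 0.257 0.229] 
12 [ 137  248   48   49 1315] xy [0.368 0.467] [0.112 0.089] 35.2 z [0.014 0.027 0.147] top [0.37  0.467 0.144] 
28 [ 304  323  232   97 4309] xy [ 0.253 -0.063] [0.265 0.052] 82.8 z [0.251 0.612 0.765] top [ 0.256 -0.149  0.761] 
33 [348 375  27  15 143] xy [ 0.203 -0.008] [0.007 0.033] 7.6 z [0.514 0.555 0.587] top [ 0.204 -0.018  0.582] 
34 [377 388  60  31 546] xy [ 0.205 -0.052] [0.011 0.056] 0.3 z [0.607 0.682 0.72 ] top [ 0.206 -0.071  0.716] 
scene crate z 0.12914360248679357 [ 0.34047763 -1.22250954  0.03000392] [0.79610183 0.49898951 0.25903878]
1 [365   4   7  32 122] xy [ 0.205 -0.008] [0.034 0.01 ] 89.0 z [0.513 0.551 0.587] top [ 0.206 -0.018  0.581] 
11 [339 114  18  26 211] xy [0.254 0.012] [0.011 0.074] 4.1 z [0.19  0.227 0.259] top [0.253 0.015 0.253] 
18 [288 228  34  39 647] xy [0.611 0.261] [0.075 0.06 ] 4.4 z [0.143 0.15  0.229] top [0.611 0.264 0.226] 
19 [ 398  257   40   53 1430] xy [0.373 0.47 ] [0.119 0.083] 35.0 z [0.012 0.037 0.144] top [0.374 0.471 0.141] 
20 [ 329  309   50   56 1627] xy [0.619 0.482] [0.117 0.085] 78.6 z [0.014 0.028 0.145] top [0.62  0.483 0.142]
```

View pics/crop1.png

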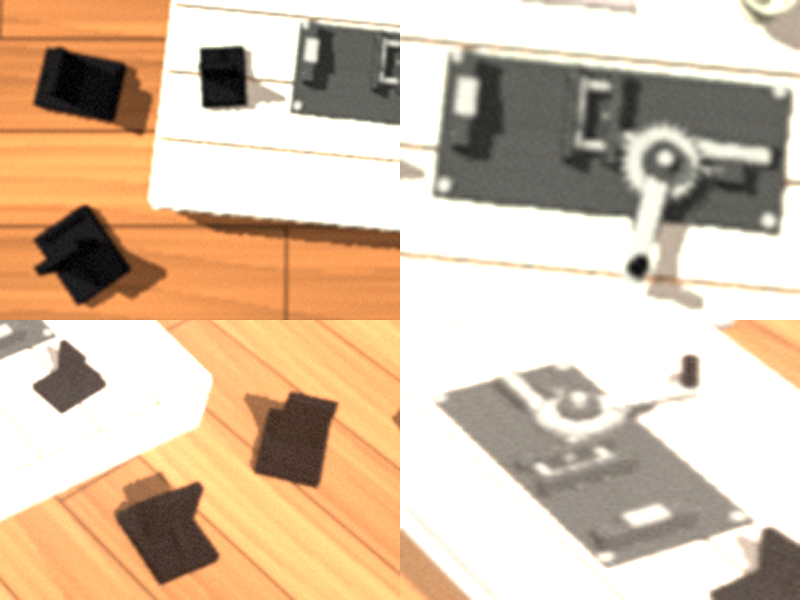

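The crop confirms it: A at (325,257) is about 80x60 mm, 100 mm tall and upright, so it matches the description. B and C have bases of about 116x85 mm and are the larger look-alikes. The target is A. Next I'll measure the clamp and A precisely.

Run:
```python
from m import *
np.set_printoptions(suppress=True,precision=4)
for n in("top","scene"):
    c=load(n); W=pts(c); im=c['image'].astype(int); mx=im.max(-1); sat=mx-im.min(-1); X,Y,Z=W[...,0],W[...,1],W[...,2]
    reg=(X>.45)&(X<.7)&(Y>-.13)&(Y<.17)&(Z>.125)
    pl=reg&(mx<95)&(abs(Z-.137)<.006)
    pl=cv2.morphologyEx(pl.astype('uint8'),cv2.MORPH_CLOSE,np.ones((9,9)))>0
    k,l,s,_=cv2.connectedComponentsWithStats(pl.astype('uint8')); pl=(l==1+np.argmax(s[1:,4]))&(abs(Z-.137)<.006)
    r=cv2.minAreaRect(W[pl][:,:2].astype('float32')); print(n,'plate',r,'z',np.median(Z[pl]))
    th=np.radians(-(90-r[2]) if r[2]>45 else r[2]); print(' yaw',np.degrees(th))
    # handle
    hd=(Z>.185)&(mx<90)&(X>.4)&(X<.58)&(abs(Y)<.12)
    print(' handle',hd.sum(),np.nanmean(W[hd],0),W[hd].min(0),W[hd].max(0))
    ht=hd&(Z>W[hd][:,2].max()-.006); print(' handletop',W[ht].mean(0))
    # height bands in clamp region
    for lo,hi in((.144,.152),(.152,.158),(.158,.163),(.163,.17),(.17,.18),(.18,.195)):
        q=W[reg&(Z>lo)&(Z<hi)]; R=np.array([[np.cos(th),np.sin(th)],[-np.sin(th),np.cos(th)]])
        if len(q): print('  band',lo,len(q))
    S=(X>.53)&(X<.68)&(Y>.2)&(Y<.32)&(mx<110)&(Z>.14)
    t=W[S&(Z>.22)]; print(' stand top',len(t),t.mean(0),cv2.minAreaRect(t[:,:2].astype('float32')))
    b=W[S&(Z<.165)]; print(' base',cv2.minAreaRect(b[:,:2].astype('float32')),'zmed',np.median(b[:,2]))
    for x0 in np.arange(.56,.66,.01):
        q=b[abs(b[:,0]-x0)<.005]; 
        if len(q): print('   x',round(x0,3),len(q),q[:,2].max().round(4),np.median(q[:,2]).round(4))
    H=np.clip((Z-.12)*2300,0,255); H[np.isnan(H)]=0
    np.save(n+'_H.npy',H)
c=load('top');H=np.load('top_H.npy')[140:240,205:380].astype('uint8')
s=np.load('scene_H.npy')[145:265,200:340].astype('uint8')
a=cv2.applyColorMap(cv2.resize(H,(525,300),interpolation=0),cv2.COLORMAP_JET)
b=cv2.applyColorMap(cv2.resize(s,(350,300),interpolation=0),cv2.COLORMAP_JET)
b=np.hstack([b,np.zeros((300,175,3),'uint8')])
cv2.imwrite('pics/h1.png',np.vstack([a,b]))
```

```text
top plate ((0.6031092405319214, 0.01821368932723999), (0.2878456115722656, 0.1227019801735878), 83.8625259399414) z 0.13793883218800962
 yaw -6.137474060058595
 handle 31 [0.4944 0.0073 0.2154] [0.4883 0.0001 0.1938] [0.5008 0.0137 0.2206]
 handletop [0.4948 0.0067 0.2176]
  band 0.144 143
  band 0.152 185
  band 0.158 354
  band 0.163 319
  band 0.17 382
  band 0.18 32
 stand top 76 [0.6051 0.257  0.2294] ((0.6055083274841309, 0.25792816281318665), (0.00992636289447546, 0.041552137583494186), 3.8332931995391846)
 base ((0.6047472953796387, 0.25798505544662476), (0.07794945687055588, 0.05767829343676567), 2.7179911136627197) zmed 0.14874360211198412
   x 0.56 1 0.1425 0.1425
   x 0.57 86 0.1638 0.1515
   x 0.58 72 0.1544 0.1488
   x 0.59 82 0.1538 0.1477
   x 0.6 82 0.1649 0.1488
   x 0.61 13 0.1511 0.1479
   x 0.62 20 0.1505 0.1486
   x 0.63 76 0.164 0.1484
   x 0.64 72 0.1537 0.1488
scene plate ((0.620421826839447, 0.055705323815345764), (0.19622409343719482, 0.098841093480587), 81.76375579833984) z 0.13763643311417528
 yaw -8.236244201660156
 handle 33 [0.5017 0.0116 0.203 ] [0.4931 0.0047 0.1852] [0.5072 0.0172 0.2199]
 handletop [0.5011 0.0118 0.2165]
  band 0.144 230
  band 0.152 266
  band 0.158 320
  band 0.163 244
  band 0.17 255
  band 0.18 39
 stand top 62 [0.61   0.2615 0.2272] ((0.6089170575141907, 0.26227515935897827), (0.009618517942726612, 0.04349733889102936), 4.320163249969482)
 base ((0.6094991564750671, 0.2615165710449219), (0.07767943292856216, 0.06210353597998619), 2.4159903526306152) zmed 0.14775007893843628
   x 0.57 20 0.1609 0.1509
   x 0.58 53 0.1595 0.1486
   x 0.59 27 0.1529 0.1483
   x 0.6 15 0.1611 0.1465
   x 0.61 83 0.1647 0.1492
   x 0.62 65 0.1649 0.1474
   x 0.63 79 0.1629 0.1481
   x 0.64 85 0.1591 0.1471
   x 0.65 33 0.1515 0.1455
```

View pics/h1.png

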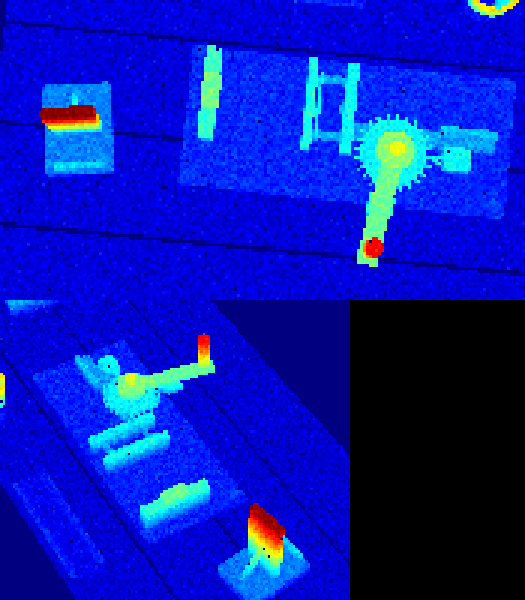

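The height maps are clear. In the top map the lip lies on the stand's -x side (row 165), the jaw's front bar is at column 310, the fence at column 210, and the wheel centre at (396,149). Now I'll measure the wheel axis, jaw and fence faces in the clamp frame.

```bash
cat > clampm.py <<'E'
from m import *
np.set_printoptions(suppress=True,precision=4)
def clamp(c,n,x0=.6):
    W=pts(c); X,Y,Z=W[...,0],W[...,1],W[...,2]; mx=c['image'].max(-1)
    th=np.radians(-6.1)
    R=np.array([[np.cos(th),np.sin(th)],[-np.sin(th),np.cos(th)]])  # world->clamp
    reg=(X>.45)&(X<.7)&(Y>-.13)&(Y<.17)
    q=W[reg&(Z>.1795)&(Z<.2)&(mx>110)]; print(n,'axle top',len(q),q.mean(0))
    ax=np.median(q[:,:2],0)
    C=(W[...,:2]-ax)@R.T
    cx,cy=C[...,0],C[...,1]
    for nm,m in(('jawbar',(abs(cx-35e-3)<.05)&(cy>.06)&(cy<.1)&(Z>.150)),('fence',(abs(cx-35e-3)<.05)&(cy>.125)&(cy<.2)&(Z>.158)),('rearbar',(abs(cx-35e-3)<.05)&(cy>.035)&(cy<.06)&(Z>.150))):
        p=C[m]; r=cv2.minAreaRect(p.astype('float32')); print(' ',nm,len(p),'c',r[0],r[1],r[2],'cy pct',np.percentile(p[:,1],[3,50,97]),'cx',np.percentile(p[:,0],[1,99]),'z',np.percentile(Z[m],[50,98]))
        if len(p)>10:
            f=np.polyfit(p[:,0],p[:,1],1); print('    slope deg',np.degrees(np.arctan(f[0])),'y at .035',np.polyval(f,.035))
    h=(Z>.19)&(mx<90)&(X>.4)&(X<.58)&(abs(Y)<.12)
    p=C[h].mean(0); print('  handle clampframe',p,np.hypot(*p),'lever',np.arctan2(-p[1],-p[0]))
    return ax,C
E
python3 - <<'E'
from clampm import *
for n in("top","scene"):
    c=load(n); ax,C=clamp(c,n); W=pts(c)
    S=(W[...,0]>.53)&(W[...,0]<.68)&(W[...,1]>.2)&(W[...,1]<.32)&(W[...,2]>.22)
    print('  stand in clamp',C[S].mean(0), np.median(C[S],0))
E
```

```text
top axle top 22 [ 0.576  -0.0067  0.1857]
  jawbar 147 c (0.03545552119612694, 0.07048700004816055) (0.020571166649460793, 0.08019232749938965) 89.95982360839844 cy pct [0.0626 0.0751 0.0807] cx [-0.0039  0.0753] z [0.1626 0.1698]
    slope deg 0.1936145296214927 y at .035 0.07415547952409027
  fence 176 c (0.035593628883361816, 0.16349224746227264) (0.07973507046699524, 0.01585661619901657) 0.018151484429836273 cy pct [0.1566 0.1641 0.1711] cx [-0.0039  0.0749] z [0.1697 0.178 ]
    slope deg 0.06727813575238825 y at .035 0.16406246877476865
  rearbar 154 c (0.03525841236114502, 0.048243217170238495) (0.02323880046606064, 0.07923623919487) 89.71880340576172 cy pct [0.0371 0.0434 0.0576] cx [-0.0038  0.0742] z [0.1613 0.167 ]
    slope deg -0.025034954231936524 y at .035 0.04408344621711123
  handle clampframe [-0.0901  0.0146] 0.09124969496071939 lever -0.1601845244957944
  stand in clamp [-0.0067  0.276 ] [-0.007   0.2745]
scene axle top 25 [ 0.564  -0.0079  0.1861]
  jawbar 162 c (0.0365465022623539, 0.0725301206111908) (0.021812302991747856, 0.08097263425588608) 86.80241394042969 cy pct [0.0641 0.0768 0.081 ] cx [-0.0027  0.0764] z [0.1595 0.1668]
    slope deg -0.3444415810809335 y at .035 0.0754146850365221
  fence 192 c (0.036378368735313416, 0.16176344454288483) (0.08029487729072571, 0.022776328027248383) 2.6224021911621094 cy pct [0.1548 0.1654 0.1709] cx [-0.0021  0.0759] z [0.1677 0.1766]
    slope deg -0.645130165193882 y at .035 0.16410234639370694
  rearbar 151 c (0.03680146858096123, 0.04724423959851265) (0.0807364284992218, 0.024767503142356873) 0.6682959198951721 cy pct [0.0359 0.0435 0.0547] cx [-0.0025  0.076 ] z [0.1584 0.1648]
    slope deg -0.519026751533395 y at .035 0.043472221581515924
  handle clampframe [-0.0838  0.0165] 0.08544554695099917 lever -0.1946287164448873
  stand in clamp [-0.0042  0.2766] [-0.0039  0.2774]
```

Call:
{"fn": "jog_arm", "kwargs": {
  "gripper": [1,1,1,1,1,1,1,1],
  "offset": [
    [2,4,4],
    [5.5,9,8],
    [8.5,14,10],
    [11.5,19.5,10],
    [15,25,10],
    [18,30.5,10],
    [21,36,10],
    [24,41,10]
  ],
  "twist": [5,14,23,32,41,50,59,68],
  "squeeze": 40
}}

```text
clock: 1.1
tcp_pos: [0.3624, -0.1558, 0.3312]
orientation: [0.0, 0.761, 0.649, 0.0]
wrist_force: [2.0, -0.6, 0.2]
finger_gap: 0.0857
grip_force: 0.0
```

Call:
{"fn": "jog_arm", "kwargs": {
  "gripper": [1,1,1,1,1,1,1,1],
  "offset": [
    [3,5,0],
    [6,10.5,0],
    [9.5,16,0],
    [12.5,21,0],
    [15.5,26.5,0],
    [19,32,0],
    [22,37.5,0],
    [24.1,41,-3]
  ],
  "twist": [2,4,6,8,10,12,12.6,12.6]
}}

```text
clock: 2.1
tcp_pos: [0.6048, 0.2553, 0.3022]
orientation: [0.001, 0.686, 0.727, 0.002]
wrist_force: [0.2, -0.3, -0.8]
finger_gap: 0.085
grip_force: 0.0
```

Call:
{"fn": "jog_arm", "kwargs": {
  "gripper": [1,1,1,1,0,0,0,0],
  "offset": [
    [0,0,-3],
    [0,0,-7],
    [0,0,-11.3],
    [0,0,-11.3],
    [0,0,-11.3],
    [0,0,-11.3],
    [0,0,-11.3],
    [0,0,-11.3]
  ],
  "twist": [0,0,0,0,0,0,0,0]
}}

```text
clock: 3.1
tcp_pos: [0.6036, 0.2524, 0.1894]
orientation: [0.001, 0.687, 0.727, 0.001]
wrist_force: [3.4, 0.6, 3.1]
finger_gap: 0.0124
grip_force: 2.1
```

Call:
{"fn": "jog_arm", "kwargs": {
  "gripper": [0,0,0,0,0,0,0,0],
  "offset": [
    [0,0,0],
    [0,0,0],
    [0,0,0],
    [0,0,0],
    [0,0,2],
    [0,0,4],
    [0,0,6],
    [0,0,6]
  ],
  "twist": [0,0,0,0,0,0,0,0]
}}

```text
clock: 4.1
tcp_pos: [0.6031, 0.2525, 0.2488]
orientation: [0.0, 0.687, 0.727, 0.0]
wrist_force: [-0.4, -0.3, -2.8]
finger_gap: 0.0094
grip_force: 44.0
```

Run:
```python
from clampm import *
print(env.get_state()['tcp_pos'],env.get_state()['orientation'])
for n in("scene","top"):
    c=cap(n); np.savez(n+'2.npz',**c); W=pts(c); mx=c['image'].max(-1)
    S=(W[...,0]>.53)&(W[...,0]<.68)&(W[...,1]>.19)&(W[...,1]<.33)&(mx<110)
    for lo,hi in((.165,.185),(.195,.226),(.226,.25)):
        b=W[S&(W[...,2]>lo)&(W[...,2]<hi)]
        if len(b)>5: print(n,lo,len(b),b.mean(0),cv2.minAreaRect(b[:,:2].astype('float32')))
cv2.imwrite('pics/g1.png',cv2.resize(np.hstack([load('scene2')['image'][170:310,240:380],load('top2')['image'][130:270,180:320]])[...,::-1],(800,400)))
```

```text
[0.6031 0.2525 0.2488] [0.0001 0.6867 0.7269 0.0003]
scene 0.195 513 [0.6146 0.2676 0.2084] ((0.6078320741653442, 0.2603493630886078), (0.07923407852649689, 0.0622115358710289), 3.2939252853393555)
scene 0.226 81 [0.6102 0.2687 0.2362] ((0.6137667298316956, 0.26350653171539307), (0.01826096698641777, 0.04329453036189079), 16.694461822509766)
```

View pics/g1.png

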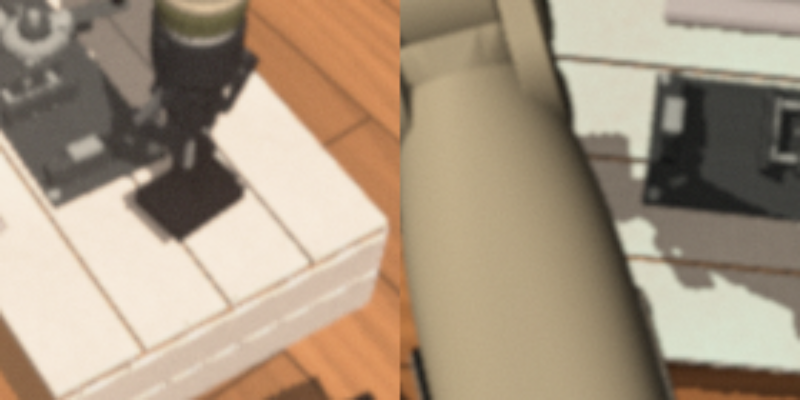

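Call:
{"fn": "jog_arm", "kwargs": {
  "gripper": [0,0,0,0,0,0,0,0],
  "offset": [
    [0,0,1],
    [0.5,-3,1],
    [1.1,-7,1],
    [1.7,-11,1],
    [2.2,-14,1],
    [2.55,-15.6,1],
    [2.55,-15.6,1],
    [2.55,-15.6,0]
  ],
  "twist": [0,-2,-4,-6,-8,-9.4,-9.4,-9.4]
}}

```text
clock: 5.2
tcp_pos: [0.6289, 0.0973, 0.2487]
orientation: [0.0, 0.744, 0.669, 0.001]
wrist_force: [0.4, 0.4, -3.1]
finger_gap: 0.0095
grip_force: 44.1
```

Run:
```python
from clampm import *
print(env.get_state()['tcp_pos'],env.get_state()['orientation'])
c=cap("scene"); np.savez('scene3.npz',**c)
a=c['image'][130:260,200:340]
cv2.imwrite('pics/p1.png',np.clip(cv2.resize(a,(640,594),interpolation=2)[...,::-1]*1.3,0,255))
W=pts(c); ax,_=clamp(load('scene'),'scene0')
th=np.radians(-6.1);R=np.array([[np.cos(th),np.sin(th)],[-np.sin(th),np.cos(th)]]);C=(W[...,:2]-ax)@R.T
mx=c['image'].max(-1);Z=W[...,2]
m=(abs(C[...,0]-.035)<.06)&(C[...,1]>.06)&(C[...,1]<.18)&(abs(Z-.208)<.007)&(mx<80)
print(m.sum(),cv2.minAreaRect(C[m].astype('float32')),np.percentile(C[m],[1,99],axis=0))
```

```text
[0.6289 0.0973 0.2487] [0.0003 0.7436 0.6686 0.0008]
scene0 axle top 25 [ 0.564  -0.0079  0.1861]
  jawbar 162 c (0.0365465022623539, 0.0725301206111908) (0.021812302991747856, 0.08097263425588608) 86.80241394042969 cy pct [0.0641 0.0768 0.081 ] cx [-0.0027  0.0764] z [0.1595 0.1668]
    slope deg -0.3444415810809335 y at .035 0.0754146850365221
  fence 192 c (0.036378368735313416, 0.16176344454288483) (0.08029487729072571, 0.022776328027248383) 2.6224021911621094 cy pct [0.1548 0.1654 0.1709] cx [-0.0021  0.0759] z [0.1677 0.1766]
    slope deg -0.645130165193882 y at .035 0.16410234639370694
  rearbar 151 c (0.03680146858096123, 0.04724423959851265) (0.0807364284992218, 0.024767503142356873) 0.6682959198951721 cy pct [0.0359 0.0435 0.0547] cx [-0.0025  0.076 ] z [0.1584 0.1648]
    slope deg -0.519026751533395 y at .035 0.043472221581515924
  handle clampframe [-0.0838  0.0165] 0.08544554695099917 lever -0.1946287164448873
409 ((0.036597058176994324, 0.1244954913854599), (0.0640600174665451, 0.0807499960064888), 87.58731842041016) [[-0.0012  0.0941]
 [ 0.076   0.1553]][ WARN:0@3.152] global loadsave.cpp:1063 imwrite_ Unsupported depth image for selected encoder is fallbacked to CV_8U.
```

View pics/p1.png

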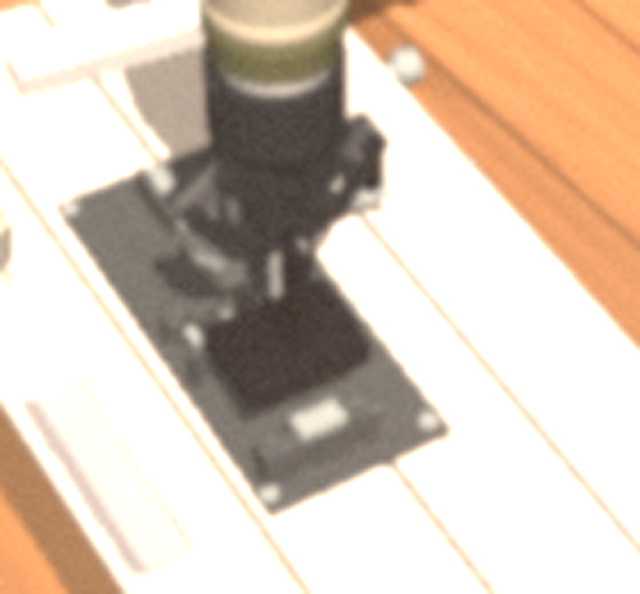

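The picture shows the held base at about (285,350), between the jaw and the fence block at (318,418). It's roughly 2 mm off the fence line, so I'll shift it 4 mm toward the jaw and lower it.

Call:
{"fn": "jog_arm", "kwargs": {
  "gripper": [0,0,0,0,0,0,0,0],
  "offset": [
    [0,-0.4,0],
    [0,-0.4,0],
    [0,-0.4,-1.5],
    [0,-0.4,-3],
    [0,-0.4,-4.2],
    [0,-0.4,-4.8],
    [0,-0.4,-5],
    [0,-0.4,-5.1]
  ],
  "twist": [0,0,0,0,0,0,0,0]
}}

```text
clock: 6.25
tcp_pos: [0.6288, 0.0923, 0.1976]
orientation: [0.0, 0.744, 0.668, 0.0]
wrist_force: [-0.8, 0.2, -3.7]
finger_gap: 0.0095
grip_force: 44.0
```

Call:
{"fn": "jog_arm", "kwargs": {
  "gripper": [0,0,0,0,0,0,0,0],
  "offset": [
    [0,0,-0.05],
    [0,0,-0.1],
    [0,0,-0.1],
    [0,0,-0.15],
    [0,0,-0.15],
    [0,0,-0.2],
    [0,0,-0.2],
    [0,0,-0.2]
  ],
  "twist": [0,0,0,0,0,0,0,0]
}}

```text
clock: 7.25
tcp_pos: [0.629, 0.0923, 0.1967]
orientation: [0.001, 0.744, 0.668, 0.001]
wrist_force: [-0.9, -0.6, 6.4]
finger_gap: 0.0093
grip_force: 45.4
```

Call:
{"fn": "jog_arm", "kwargs": {
  "gripper": [0.6,1,1,1,1,1,1,1],
  "offset": [
    [0,0,0],
    [0,0,0],
    [0,0,0],
    [0,0,3],
    [0,0,8],
    [0,0,11],
    [-3,-2,11],
    [-6,-4,11]
  ],
  "twist": [0,0,0,0,0,5,15,25]
}}

```text
clock: 8.25
tcp_pos: [0.5683, 0.052, 0.3054]
orientation: [0.0, 0.579, 0.815, 0.0]
wrist_force: [0.3, -0.8, -0.7]
finger_gap: 0.0859
grip_force: 0.0
```

Call:
{"fn": "jog_arm", "kwargs": {
  "gripper": [1,1,1,1,1,1,1,1],
  "offset": [
    [-3,-1.5,0],
    [-7.5,-4.5,0],
    [-7.5,-4.5,0],
    [-7.5,-4.5,0],
    [-7.5,-4.5,0],
    [-7.5,-4.5,0],
    [-7.5,-4.5,0],
    [-7.5,-4.5,0]
  ],
  "twist": [10,20,30,40,50,55.8,55.8,55.8]
}}

```text
clock: 9.25
tcp_pos: [0.4935, 0.0073, 0.3053]
orientation: [-0.0, 0.134, 0.991, 0.0]
wrist_force: [-0.2, -0.6, 0.3]
finger_gap: 0.0853
grip_force: 0.0
```

Run:
```python
from clampm import *
print(env.get_state()['tcp_pos'],env.get_state()['orientation'])
c=cap("scene"); np.savez('scene4.npz',**c);t=cap("top")
cv2.imwrite('pics/p2.png',cv2.resize(np.hstack([c['image'][110:260,190:340],t['image'][120:270,230:380]])[...,::-1],(800,400),interpolation=2))
for n in('top','scene'): print(n,clamp(load(n),n)[0])
W=pts(c); ax,_=clamp(load('scene'),'s')
th=np.radians(-6.1);R=np.array([[np.cos(th),np.sin(th)],[-np.sin(th),np.cos(th)]]);C=(W[...,:2]-ax)@R.T
mx=c['image'].max(-1);Z=W[...,2]
m=(abs(C[...,0]-.035)<.06)&(C[...,1]>.085)&(C[...,1]<.158)&(abs(Z-.156)<.005)&(mx<75)
print(m.sum(),cv2.minAreaRect(C[m].astype('float32')),np.percentile(C[m],[1,99],axis=0))
```

```text
[0.4935 0.0073 0.3053] [-0.      0.1344  0.9909  0.0001]
top axle top 22 [ 0.576  -0.0067  0.1857]
  jawbar 147 c (0.03545552119612694, 0.07048700004816055) (0.020571166649460793, 0.08019232749938965) 89.95982360839844 cy pct [0.0626 0.0751 0.0807] cx [-0.0039  0.0753] z [0.1626 0.1698]
    slope deg 0.1936145296214927 y at .035 0.07415547952409027
  fence 176 c (0.035593628883361816, 0.16349224746227264) (0.07973507046699524, 0.01585661619901657) 0.018151484429836273 cy pct [0.1566 0.1641 0.1711] cx [-0.0039  0.0749] z [0.1697 0.178 ]
    slope deg 0.06727813575238825 y at .035 0.16406246877476865
  rearbar 154 c (0.03525841236114502, 0.048243217170238495) (0.02323880046606064, 0.07923623919487) 89.71880340576172 cy pct [0.0371 0.0434 0.0576] cx [-0.0038  0.0742] z [0.1613 0.167 ]
    slope deg -0.025034954231936524 y at .035 0.04408344621711123
  handle clampframe [-0.0901  0.0146] 0.09124969496071939 lever -0.1601845244957944
top [ 0.5824 -0.0168]
scene axle top 25 [ 0.564  -0.0079  0.1861]
  jawbar 162 c (0.0365465022623539, 0.0725301206111908) (0.021812302991747856, 0.0809726342
[... 1100 characters left out ...]
 0.16176344454288483) (0.08029487729072571, 0.022776328027248383) 2.6224021911621094 cy pct [0.1548 0.1654 0.1709] cx [-0.0021  0.0759] z [0.1677 0.1766]
    slope deg -0.645130165193882 y at .035 0.16410234639370694
  rearbar 151 c (0.03680146858096123, 0.04724423959851265) (0.0807364284992218, 0.024767503142356873) 0.6682959198951721 cy pct [0.0359 0.0435 0.0547] cx [-0.0025  0.076 ] z [0.1584 0.1648]
    slope deg -0.519026751533395 y at .035 0.043472221581515924
  handle clampframe [-0.0838  0.0165] 0.08544554695099917 lever -0.1946287164448873
253 ((0.03922589123249054, 0.11587131023406982), (0.07786695659160614, 0.0579199343919754), 3.698312759399414) [[0.0021 0.089 ]
 [0.0762 0.1455]]
```

View pics/p2.png

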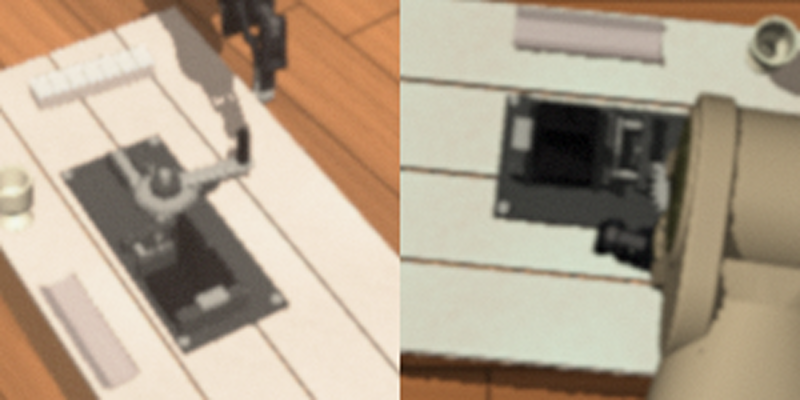

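The stand sits upright on the plate between the jaw and the fence, at left-panel pixel (200,275). The open gripper is above the handle. I'll lower it, grip the handle, and compute the lever arc.

Call:
{"fn": "jog_arm", "kwargs": {
  "gripper": [1,1,1,0,0,0,0,0],
  "offset": [
    [0.2,0,-5],
    [0.2,0,-10],
    [0.2,0,-12.3],
    [0.2,0,-12.3],
    [0.2,0,-12.3],
    [0.2,0,-12.3],
    [0.2,0,-12.3],
    [0.2,0,-12.3]
  ],
  "twist": [0,0,0,0,0,0,0,0],
  "squeeze": 25
}}

```text
clock: 10.35
tcp_pos: [0.4963, 0.0071, 0.1836]
orientation: [0.001, 0.134, 0.991, -0.0]
wrist_force: [-0.5, 0.1, 5.1]
finger_gap: 0.0151
grip_force: 25.3
```

```bash
cat > arc.py <<'E'
import numpy as np,sys
A=np.array([58.24,-1.68])
P=lambda d:A+9*np.array([np.cos(np.radians(173.9+d)),np.sin(np.radians(173.9+d))])
f,t,n=map(float,sys.argv[1:4])
for d in np.linspace(f,t,int(n)+1)[1:]: print(round(d,2),(P(d)-P(f)).round(2),round(d-f,1))
E
python3 - <<'E'
from h import *
s=env.get_state(); print(s['tcp_pos'],s['wrist_force'],s['finger_gap'],s['grip_force'])
p=s['tcp_pos'][:2]-[.5824,-.0168]; print(np.hypot(*p),np.degrees(np.arctan2(p[1],p[0]))-173.9)
E
python3 arc.py -9.5 33 8; python3 arc.py 33 -33 8; python3 arc.py -33 33 8
```

```text
[0.4962901  0.00711165 0.18355862] [-0.53616116  0.1328373   5.12980795] 0.015081236468801799 25.34499228000641
0.08936823999017249 -9.419311246698669
-4.19 [-0.19 -0.81] 5.3
1.12 [-0.3  -1.64] 10.6
6.44 [-0.33 -2.47] 15.9
11.75 [-0.29 -3.31] 21.2
17.06 [-0.17 -4.13] 26.6
22.38 [ 0.03 -4.94] 31.9
27.69 [ 0.3  -5.73] 37.2
33.0 [ 0.64 -6.49] 42.5
24.75 [-0.5   1.19] -8.2
16.5 [-0.83  2.45] -16.5
8.25 [-0.97  3.73] -24.8
0.0 [-0.92  5.03] -33.0
-8.25 [-0.69  6.3 ] -41.2
-16.5 [-0.28  7.53] -49.5
-24.75 [0.3  8.69] -57.8
-33.0 [1.04 9.75] -66.0
-24.75 [-0.74 -1.06] 8.2
-16.5 [-1.32 -2.22] 16.5
-8.25 [-1.73 -3.45] 24.8
0.0 [-1.96 -4.72] 33.0
8.25 [-2.01 -6.01] 41.2
16.5 [-1.87 -7.3 ] 49.5
24.75 [-1.54 -8.55] 57.8
33.0 [-1.04 -9.75] 66.0
```

Call:
{"fn": "jog_arm", "kwargs": {
  "gripper": [0,0,0,0,0,0,0,0],
  "offset": [
    [-0.19,-0.81,0.1],
    [-0.3,-1.64,0.1],
    [-0.33,-2.47,0.1],
    [-0.29,-3.31,0.1],
    [-0.17,-4.13,0.1],
    [0.03,-4.94,0.1],
    [0.3,-5.73,0.1],
    [0.64,-6.49,0.1]
  ],
  "twist": [5.3,10.6,15.9,21.2,26.6,31.9,37.2,42.5]
}}

```text
clock: 11.35
tcp_pos: [0.5014, -0.0579, 0.1836]
orientation: [-0.0, -0.236, 0.972, 0.0]
wrist_force: [-2.5, -0.4, 1.9]
finger_gap: 0.015
grip_force: 25.2
```

Call:
{"fn": "jog_arm", "kwargs": {
  "gripper": [0,0,0,0,0,0,0,0],
  "offset": [
    [-0.5,1.19,0],
    [-0.83,2.45,0],
    [-0.97,3.73,0],
    [-0.92,5.03,0],
    [-0.69,6.3,0],
    [-0.28,7.53,0],
    [0.3,8.69,0],
    [1.04,9.75,0]
  ],
  "twist": [-8.2,-16.5,-24.8,-33,-41.2,-49.5,-57.8,-66]
}}

```text
clock: 12.35
tcp_pos: [0.5138, 0.0394, 0.1836]
orientation: [0.002, 0.335, 0.942, -0.0]
wrist_force: [4.5, -6.0, -1.8]
finger_gap: 0.015
grip_force: 24.8
```

```bash
cat > lev.py <<'E'
from h import *
s=env.get_state(); p=s['tcp_pos'][:2]-[.5824,-.0168]; ph=np.arctan2(p[1],p[0]); f=s['wrist_force'][:2]
t=np.array([-np.sin(ph),np.cos(ph)])
o=s['orientation']
print(s['clock'],'r',np.hypot(*p),'a',np.degrees(ph)-173.9 if ph>0 else np.degrees(ph)+186.1,'tool',(2*np.degrees(np.arctan2(o[2],o[1]))-90-83.9+90)%180-90,'push',-f@t,'rad',f@p/np.hypot(*p),'z',s['wrist_force'][2])
E
python3 lev.py
python3 - <<'E'
from clampm import *
c=cap('scene'); W=pts(c);th=np.radians(-6.1);R=np.array([[np.cos(th),np.sin(th)],[-np.sin(th),np.cos(th)]]);C=(W[...,:2]-[.5834,-.0137])@R.T
m=(abs(C[...,0]-.065)<.006)&(C[...,1]>.06)&(C[...,1]<.1)&(W[...,2]>.158)&(W[...,2]<.17); print('jaw bar cy',np.percentile(C[m][:,1],[3,50,97]))
E
```

```text
12.35 r 0.08866721859358043 a -33.22671365328901 tool -33.04825248663866 push -1.7767807007299385 rad -7.310731243796727 z -1.7741289361517052
jaw bar cy [0.0742 0.0828 0.0955]
```

Call:
{"fn": "jog_arm", "kwargs": {
  "gripper": [0,0,0,0,0,0,0,0],
  "offset": [
    [-0.74,-1.16,0],
    [-1.32,-2.32,0],
    [-1.73,-3.55,0],
    [-1.96,-4.82,0],
    [-2.01,-6.11,0],
    [-1.87,-7.4,0],
    [-1.54,-8.65,0],
    [-1.04,-9.85,0]
  ],
  "twist": [8.2,16.5,24.8,33,41.2,49.5,57.8,66]
}}

```text
clock: 13.4
tcp_pos: [0.5017, -0.0585, 0.1836]
orientation: [0.0, -0.237, 0.971, 0.0]
wrist_force: [1.1, 2.2, 1.3]
finger_gap: 0.0148
grip_force: 25.6
```

```bash
sed -i 's/-.0168/-.0178/' lev.py; sed -i 's/-1.68/-1.78/' arc.py; python3 lev.py
```

```text
13.4 r 0.09040113951143683 a 32.86992526487077 tool 33.540725556785446 push 1.477449929508047 rad -1.934145675292298 z 1.3147241707092592
```

Call:
{"fn": "jog_arm", "kwargs": {
  "gripper": [0,0,0,0,0,0,0,0],
  "offset": [
    [-0.5,1.19,0],
    [-0.83,2.45,0],
    [-0.97,3.73,0],
    [-0.92,5.03,0],
    [-0.69,6.3,0],
    [-0.28,7.53,0],
    [0.3,8.69,0],
    [1.04,9.75,0]
  ],
  "twist": [-8.2,-16.5,-24.8,-33,-41.2,-49.5,-57.8,-66]
}}

```text
clock: 14.4
tcp_pos: [0.5134, 0.0389, 0.1836]
orientation: [0.001, 0.335, 0.942, -0.0]
wrist_force: [4.3, -3.0, -0.7]
finger_gap: 0.0154
grip_force: 25.4
```

```bash
python3 lev.py; python3 arc.py -33 -11 8;python3 - <<'E'
from clampm import *
c=cap('scene'); W=pts(c);th=np.radians(-6.1);R=np.array([[np.cos(th),np.sin(th)],[-np.sin(th),np.cos(th)]]);C=(W[...,:2]-[.5834,-.0137])@R.T
Z=W[...,2];mx=c['image'].max(-1)
m=(abs(C[...,0]-.065)<.006)&(C[...,1]>.06)&(C[...,1]<.11)&(Z>.158)&(Z<.17); print('jaw bar cy',np.percentile(C[m][:,1],[3,50,97]))
m=(abs(C[...,0]-.035)<.06)&(C[...,1]>.085)&(C[...,1]<.165)&(abs(Z-.156)<.005)&(mx<75)
print(m.sum(),cv2.minAreaRect(C[m].astype('float32')),np.percentile(C[m],[1,99],axis=0))
cv2.imwrite('pics/p3.png',cv2.resize(c['image'][120:240,190:330][...,::-1],(700,600),interpolation=2))
E
```

```text
14.4 r 0.08930962067524895 a -33.327098406121905 tool -33.01672327233064 push 0.39892755758137977 rad -5.280371340248744 z -0.7206273907080039
-30.25 [-0.26 -0.34] 2.8
-27.5 [-0.51 -0.7 ] 5.5
-24.75 [-0.74 -1.06] 8.2
-22.0 [-0.95 -1.44] 11.0
-19.25 [-1.15 -1.82] 13.8
-16.5 [-1.32 -2.22] 16.5
-13.75 [-1.48 -2.62] 19.2
-11.0 [-1.62 -3.03] 22.0
jaw bar cy [0.0605 0.0877 0.0975]
215 ((0.0383581817150116, 0.12706494331359863), (0.08169068396091461, 0.06808160245418549), 1.5094729661941528) [[0.0011 0.0938]
 [0.0764 0.1567]]
```

View pics/p3.png

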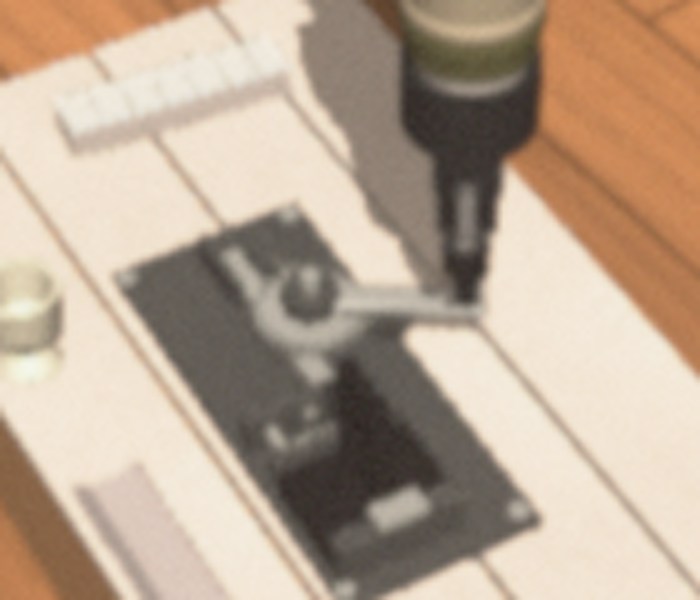

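The stand is now against the fence (block at about (400,508)) and upright. From here I'll stroke in measured steps.

Call:
{"fn": "jog_arm", "kwargs": {
  "gripper": [0,0,0,0,0,0,0,0],
  "offset": [
    [-0.26,-0.34,0],
    [-0.51,-0.7,0],
    [-0.74,-1.06,0],
    [-0.95,-1.44,0],
    [-1.15,-1.82,0],
    [-1.32,-2.22,0],
    [-1.48,-2.62,0],
    [-1.62,-3.03,0]
  ],
  "twist": [2.8,5.5,8.2,11,13.8,16.5,19.2,22]
}}

```text
clock: 15.45
tcp_pos: [0.4968, 0.0086, 0.1836]
orientation: [0.001, 0.144, 0.99, 0.001]
wrist_force: [2.5, 0.8, 0.0]
finger_gap: 0.015
grip_force: 25.6
```

```bash
python3 lev.py; python3 arc.py -11 5 8;python3 arc.py 5 17 8
```

```text
15.45 r 0.08962876413558835 a -11.038831084711944 tool -10.5159585930393 push 1.4750173709362366 rad -2.166205210164243 z 0.042320875528209345
-9.0 [-0.09 -0.3 ] 2.0
-7.0 [-0.16 -0.61] 4.0
-5.0 [-0.23 -0.91] 6.0
-3.0 [-0.28 -1.22] 8.0
-1.0 [-0.33 -1.53] 10.0
1.0 [-0.36 -1.85] 12.0
3.0 [-0.38 -2.16] 14.0
5.0 [-0.4  -2.47] 16.0
6.5 [-0.   -0.24] 1.5
8.0 [ 0.   -0.47] 3.0
9.5 [ 0.01 -0.71] 4.5
11.0 [ 0.03 -0.94] 6.0
12.5 [ 0.05 -1.18] 7.5
14.0 [ 0.08 -1.41] 9.0
15.5 [ 0.12 -1.64] 10.5
17.0 [ 0.16 -1.87] 12.0
```

Call:
{"fn": "jog_arm", "kwargs": {
  "gripper": [0,0,0,0,0,0,0,0],
  "offset": [
    [-0.09,-0.3,0],
    [-0.16,-0.61,0],
    [-0.23,-0.91,0],
    [-0.28,-1.22,0],
    [-0.33,-1.53,0],
    [-0.36,-1.85,0],
    [-0.38,-2.16,0],
    [-0.4,-2.47,0]
  ],
  "twist": [2,4,6,8,10,12,14,16]
}}

```text
clock: 16.45
tcp_pos: [0.4925, -0.0153, 0.1836]
orientation: [0.001, 0.005, 1.0, 0.001]
wrist_force: [1.0, 3.7, 1.5]
finger_gap: 0.0154
grip_force: 25.8
```

```bash
python3 lev.py; python3 arc.py 5 21 8;python3 arc.py 21 33 8
```

```text
16.45 r 0.08991664747060973 a 4.534310954627529 tool 5.473271599620205 push 3.7524282521271 rad -0.8892149860202936 z 1.4831145377306896
7.0 [-0.   -0.31] 2.0
9.0 [ 0.01 -0.63] 4.0
11.0 [ 0.03 -0.94] 6.0
13.0 [ 0.06 -1.25] 8.0
15.0 [ 0.11 -1.57] 10.0
17.0 [ 0.16 -1.87] 12.0
19.0 [ 0.23 -2.18] 14.0
21.0 [ 0.3  -2.49] 16.0
22.5 [ 0.06 -0.23] 1.5
24.0 [ 0.13 -0.45] 3.0
25.5 [ 0.21 -0.68] 4.5
27.0 [ 0.29 -0.9 ] 6.0
28.5 [ 0.38 -1.12] 7.5
30.0 [ 0.47 -1.33] 9.0
31.5 [ 0.57 -1.55] 10.5
33.0 [ 0.67 -1.76] 12.0
```

Call:
{"fn": "jog_arm", "kwargs": {
  "gripper": [0,0,0,0,0,0,0,0],
  "offset": [
    [0,-0.31,0],
    [0.01,-0.63,0],
    [0.03,-0.94,0],
    [0.06,-1.25,0],
    [0.06,-1.25,0],
    [0.06,-1.25,0],
    [0.06,-1.25,0],
    [0.06,-1.25,0]
  ],
  "twist": [2,4,6,8,8,8,8,8]
}}

```text
clock: 17.45
tcp_pos: [0.4929, -0.0275, 0.1836]
orientation: [0.001, -0.064, 0.998, 0.001]
wrist_force: [1.4, 5.1, 1.7]
finger_gap: 0.0149
grip_force: 25.9
```

```bash
python3 lev.py; python3 arc.py 13 21 8
```

```text
17.45 r 0.09005973118216129 a 12.257667114106795 tool 13.404553053805103 push 4.891386434951013 rad -1.9252979722051533 z 1.69057907155264
14.0 [ 0.02 -0.16] 1.0
15.0 [ 0.04 -0.31] 2.0
16.0 [ 0.07 -0.47] 3.0
17.0 [ 0.1  -0.62] 4.0
18.0 [ 0.13 -0.77] 5.0
19.0 [ 0.16 -0.93] 6.0
20.0 [ 0.2  -1.08] 7.0
21.0 [ 0.24 -1.23] 8.0
```

Call:
{"fn": "jog_arm", "kwargs": {
  "gripper": [0,0,0,0,0,0,0,0],
  "offset": [
    [0.04,-0.31,0],
    [0.1,-0.62,0],
    [0.16,-0.93,0],
    [0.24,-1.23,0],
    [0.24,-1.23,0],
    [0.24,-1.23,0],
    [0.24,-1.23,0],
    [0.24,-1.23,0]
  ],
  "twist": [2,4,6,8,8,8,8,8]
}}

```text
clock: 18.45
tcp_pos: [0.4949, -0.0395, 0.1836]
orientation: [0.0, -0.133, 0.991, 0.002]
wrist_force: [-0.6, 5.8, 2.5]
finger_gap: 0.0153
grip_force: 26.0
```

```bash
python3 lev.py; python3 arc.py 21 23 2; python3 arc.py 21 -15 8; python3 arc.py -15 -35 8
```

```text
18.45 r 0.09019440755878919 a 20.031176782441747 tool 21.405702996931012 push 5.797434350786596 rad -0.8279152854429399 z 2.4890368103323968
22.0 [ 0.04 -0.15] 1.0
23.0 [ 0.09 -0.3 ] 2.0
16.5 [-0.15  0.69] -4.5
12.0 [-0.25  1.39] -9.0
7.5 [-0.3   2.09] -13.5
3.0 [-0.29  2.8 ] -18.0
-1.5 [-0.22  3.5 ] -22.5
-6.0 [-0.1  4.2] -27.0
-10.5 [0.07 4.89] -31.5
-15.0 [0.3  5.55] -36.0
-17.5 [0.15 0.36] -2.5
-20.0 [0.31 0.72] -5.0
-22.5 [0.49 1.07] -7.5
-25.0 [0.69 1.41] -10.0
-27.5 [0.9  1.74] -12.5
-30.0 [1.12 2.06] -15.0
-32.5 [1.36 2.37] -17.5
-35.0 [1.61 2.68] -20.0
```

Call:
{"fn": "jog_arm", "kwargs": {
  "gripper": [0,0,0,0,0,0,0,0],
  "offset": [
    [0.04,-0.15,0],
    [0.09,-0.3,0],
    [0.13,-0.45,0],
    [0.13,-0.45,0],
    [0.13,-0.45,0],
    [0.13,-0.45,0],
    [0.13,-0.45,0],
    [0.13,-0.45,0]
  ],
  "twist": [1,2,3,3,3,3,3,3]
}}

```text
clock: 19.45
tcp_pos: [0.496, -0.0437, 0.1836]
orientation: [0.0, -0.159, 0.987, 0.002]
wrist_force: [-0.4, 7.8, 3.3]
finger_gap: 0.0153
grip_force: 26.1
```

```bash
python3 lev.py; python3 arc.py 24 26 2; python3 arc.py 24 -12 8; python3 arc.py -12 -34 8
```

```text
19.45 r 0.09023068478674524 a 22.758638146820687 tool 24.411287461869847 push 7.60976144634621 rad -1.8230211068637767 z 3.3111743715700737
25.0 [ 0.05 -0.15] 1.0
26.0 [ 0.1 -0.3] 2.0
19.5 [-0.19  0.68] -4.5
15.0 [-0.33  1.37] -9.0
10.5 [-0.41  2.08] -13.5
6.0 [-0.44  2.78] -18.0
1.5 [-0.41  3.49] -22.5
-3.0 [-0.32  4.19] -27.0
-7.5 [-0.18  4.88] -31.5
-12.0 [0.01 5.56] -36.0
-14.75 [0.14 0.41] -2.8
-17.5 [0.31 0.81] -5.5
-20.25 [0.49 1.2 ] -8.2
-23.0 [0.69 1.58] -11.0
-25.75 [0.91 1.95] -13.8
-28.5 [1.15 2.31] -16.5
-31.25 [1.4  2.66] -19.2
-34.0 [1.67 3.  ] -22.0
```

Call:
{"fn": "jog_arm", "kwargs": {
  "gripper": [0,0,0,0,0,0,0,0],
  "offset": [
    [-0.19,0.68,0],
    [-0.33,1.37,0],
    [-0.41,2.08,0],
    [-0.44,2.78,0],
    [-0.41,3.49,0],
    [-0.32,4.19,0],
    [-0.18,4.88,0],
    [0.01,5.56,0]
  ],
  "twist": [-4.5,-9,-13.5,-18,-22.5,-27,-31.5,-36]
}}

```text
clock: 20.45
tcp_pos: [0.4971, 0.0098, 0.1836]
orientation: [0.001, 0.155, 0.988, -0.0]
wrist_force: [3.8, -0.6, -0.2]
finger_gap: 0.015
grip_force: 25.6
```

Call:
{"fn": "jog_arm", "kwargs": {
  "gripper": [0,0,0,0,0,0,0,0],
  "offset": [
    [0.14,0.41,0],
    [0.31,0.81,0],
    [0.49,1.2,0],
    [0.69,1.58,0],
    [0.91,1.95,0],
    [1.15,2.31,0],
    [1.4,2.66,0],
    [1.67,3,0]
  ],
  "twist": [-2.8,-5.5,-8.2,-11,-13.8,-16.5,-19.2,-22]
}}

```text
clock: 21.45
tcp_pos: [0.5141, 0.0397, 0.1836]
orientation: [0.001, 0.341, 0.94, -0.0]
wrist_force: [0.1, -4.5, 0.3]
finger_gap: 0.0151
grip_force: 25.7
```

```bash
python3 lev.py; python3 arc.py -34 -36 2
```

```text
21.45 r 0.08930589993459477 a -34.00337889599771 tool -33.72991229852491 push -3.398659193183726 rad -2.9616227334805436 z 0.31786856623749693
-35.0 [0.1  0.12] -1.0
-36.0 [0.21 0.24] -2.0
```

Call:
{"fn": "jog_arm", "kwargs": {
  "gripper": [0,0,0,0,0,0,0,0],
  "offset": [
    [0.1,0.12,0],
    [0.15,0.18,0],
    [0.15,0.18,0],
    [0.15,0.18,0],
    [0.15,0.18,0],
    [0.15,0.18,0],
    [0.15,0.18,0],
    [0.15,0.18,0]
  ],
  "twist": [-1,-1.5,-1.5,-1.5,-1.5,-1.5,-1.5,-1.5]
}}

```text
clock: 22.45
tcp_pos: [0.5141, 0.0396, 0.1836]
orientation: [0.0, 0.353, 0.936, -0.002]
wrist_force: [-3.2, -8.4, 2.4]
finger_gap: 0.0152
grip_force: 26.1
```

```bash
python3 lev.py
```

```text
22.45 r 0.08917699770345139 a -33.96215535882027 tool -35.20857489757293 push -8.504664345694424 rad -3.0072958117262627 z 2.3709455852092516
```

At the return stop: force rises with no motion. Release and retreat.

Call:
{"fn": "jog_arm", "kwargs": {
  "gripper": [1,1,1,1,1,1,1,1],
  "offset": [
    [0,0,0],
    [0,0,0],
    [0,0,0],
    [0,0,0],
    [0,0,3],
    [0,0,8],
    [0,0,12],
    [-3,-5,12]
  ],
  "twist": [0,0,0,0,0,0,0,0]
}}

```text
clock: 23.45
tcp_pos: [0.4878, -0.007, 0.3067]
orientation: [0.004, 0.35, 0.937, 0.001]
wrist_force: [-0.1, -1.1, 0.1]
finger_gap: 0.0854
grip_force: 0.0
```

Call:
{"fn": "jog_arm", "kwargs": {
  "gripper": [1,1,1,1,1,1,1,1],
  "offset": [
    [-2,-6,0],
    [-4,-12,0],
    [-6,-18,0],
    [-8,-24,0],
    [-9,-30,0],
    [-9,-30,0],
    [-9,-30,0],
    [-9,-30,0]
  ],
  "twist": [0,0,0,0,0,0,0,0]
}}

```text
clock: 24.45
tcp_pos: [0.3951, -0.3067, 0.3035]
orientation: [-0.0, 0.352, 0.936, 0.0]
wrist_force: [0.7, 0.1, 0.3]
finger_gap: 0.0854
grip_force: 0.0
```

Run:
```python
from clampm import *
c=cap("scene"); t=cap("top")
cv2.imwrite('pics/p4.png',cv2.resize(np.hstack([c['image'][110:260,190:340],t['image'][120:270,230:380]])[...,::-1],(800,400),interpolation=2))
for n,q in(('top',t),('scene',c)):
    W=pts(q);th=np.radians(-6.1);R=np.array([[np.cos(th),np.sin(th)],[-np.sin(th),np.cos(th)]]);C=(W[...,:2]-([.5824,-.0168] if n=='top' else [.5834,-.0137]))@R.T
    Z=W[...,2];mx=q['image'].max(-1)
    h=(Z>.19)&(mx<90)&(C[...,0]<-.04)&(C[...,0]>-.11)&(C[...,1]>-.08)&(C[...,1]<.09)
    p=C[h].mean(0);print(n,h.sum(),p,np.degrees(np.arctan2(-p[1],-p[0])))
    m=(Z>.225)&(Z<.25)&(abs(C[...,0]-.035)<.05)&(abs(C[...,1]-.125)<.05); print(' stand top',m.sum(),C[m].mean(0),Z[m].mean(),cv2.minAreaRect(C[m].astype('float32'))[1:])
```

```text
top 33 [-0.0758  0.0507] -33.77711398786927
 stand top 82 [0.0343 0.128 ] 0.23674077880681382 ((0.04215038940310478, 0.010887160897254944), 89.73026275634766)
scene 30 [-0.0692  0.0525] -37.18705090234679
 stand top 74 [0.0374 0.1287] 0.23427775604830497 ((0.012267877347767353, 0.04640316963195801), 3.2405083179473877)
```

View pics/p4.png

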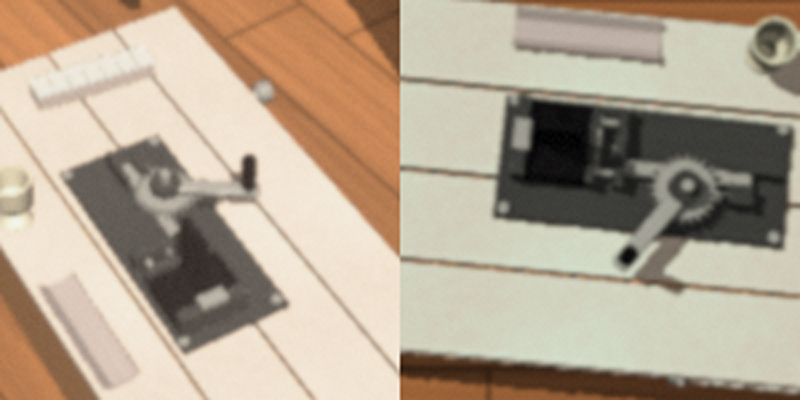

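The stand is upright at clamp x of about 35 mm, held between jaw and fence (top panel (560,140)). The lever is at its return stop, and the other items haven't moved.

```bash
python3 -c "
from workcell import env
print(env.hand_in())"
```

```text
the job is handed in; nothing more can be done
None
```

The job is handed in: the smallest stand is upright in the clamp against the end stop, tightened to a peak lever push of about 7.6 N (roughly 68 N on the base before easing off). The lever is back at its return stop and released, and the final pictures show the other things on the crate where they were; the hand-in gave no verdict.

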